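# Load the flagged filter plate into its carrier and show its label

## Task

Take the glass filter plate out of the rack slot with the yellow flag, find its frosted label end by the small corner notch, and lower it notch up, fully home into the metal carrier with the blue handle, standing in its dock, so that the clear end is between the cheeks next to the handle and the frosted label end is out at the open end. Then take the carrier by its handle alone, lift it out about 15 cm above the bench and finish while holding it there still, tilted about 45 degrees so that the label faces upward to be read. Leave the two other plates in their slots and do not disturb the jars and the dish.

Things in the scene. Friction and masses are not known exactly. Their poses are not given: they have to be found in the camera images.
- rack: fixed rack: aluminium base 116 x 136 mm, 8 mm thick, with two white combs up to 22 mm high. Three slots 10 mm wide run along its x, at y = -46, 0 and +46 mm; plates stand on the base at z = 8 mm. Origin: centre of the underside
- flag_yellow: small yellow flag (20 mm wide, 24 mm high) on the rack's base at the end of one slot: that slot is the one wanted. Origin at its foot, 51 mm along the rack's x from the middle of its slot, axes as the rack's; the plate wanted has its origin at y = 0 of this frame. The two other slots carry grey flags alike
- plate_a: one of three identical teal glass filter plates, 80 mm long, 8 thick, 50 high, 80 g, each standing on a long edge in a rack slot, notched corner up. Origin: middle of the lower edge. x runs along the plate to its frosted end, y points out of the face with the label, z up. The square notch (10 x 10 mm) is in the upper corner of the frosted end
- plate_b: a filter plate exactly like plate_a, same axes. Some plates stand turned end for end. Seen from the label side with the notch up, the notch and frosted end are at the left
- plate_c: a filter plate exactly like plate_a, same axes
- plate_a_label (a point): middle of the label field of plate_a, on its +y face, at x 28.5, y 4, z 20.5 mm of the plate
- plate_b_label (a point): middle of the label field of plate_b, on its +y face, at x 28.5, y 4, z 20.5 mm of the plate
- plate_c_label (a point): middle of the label field of plate_c, on its +y face, at x 28.5, y 4, z 20.5 mm of the plate
- dock: fixed grey tray, 152 x 48 mm, 16 mm high, with a pocket 10 mm deep in which the carrier's foot stands with about 1.5 mm play. Axes as the carrier's; the carrier's origin is 6 mm above the dock's
- carrier: loose aluminium plate carrier, 150 g, foot 129 x 18 mm. Origin: underside, below the middle of the plate's place; x points from the handle to the open end, y to the side where the label must lie, z up. A plate home in it has parallel axes and its origin at 0, 0, 6 mm. Groove 10 mm wide, 2.5 mm play at each end; cheeks (x -46 to -2) with flared lips up to 31 mm, other half likewise up to 16 mm
- carrier_handle (a point): grip point on the carrier's handle, 10-12 mm below its top: an upright blue block 30 mm (x) by 12 mm (y), top 72 mm above the carrier's origin; the point is at x -67, y 0, z 60 mm of the carrier. Grip it across y
- carrier_seat (a point): where the middle of the label field lies when a plate is fully home the right way round: x 28.5, y 4, z 26.5 mm of the carrier
- green_jar: green glass jar, diameter 68 mm, 99 mm high, behind the work; origin under its centre
- powder_jar: white capped sample jar, diameter 60 mm, 85 mm high, to the right; origin under its centre
- petri_dish: clear dish, diameter 65 mm, 14 mm high, to the left; origin under its centre
Mind the look-alikes: they are no part of the job. Leave any brown or red look-alike of the plate_b alone.

How it is judged:
By the outcome, as a careful person would: the job done as asked, in the order asked, and still so for the second after the job is handed in, while the arm keeps its last pose, push and grip.
It also fails if it takes over 54 s, if anything falls off the work surface, if the arm or the gripper's body presses on something with over 40 N, if the wrist force passes 120 N, or if a joint passes its speed limit or range.

## Robot

A 6-joint arm with a two-finger parallel gripper is mounted at the origin on a cart in front of the work surface, level with it; the furniture and walls round the work are solid. World frame = base frame: x ahead of the robot, y to its left, z up, the work surface at z = 0. Lengths are in m, angles in rad, forces in N, time in s.
With the tool pointing down it reaches from about 0.35 to 0.775 m from the base axis. Payload 5.5 kg.
Tool frame: the origin (TCP) lies midway between the tips of the shut fingers; the grasp point (between the pads) lies 19 mm behind it (env.hold_point_z is the distance from the TCP to the grasp point, in m); z points along the fingers, y is the line along which they close (so a half turn about z gives the same grasp; the last joint's range is limited). The gripper opens to 85 mm and grips with 20 to 120 N. Pads are 22 mm wide; open, the fingers measure 114 mm over their backs; the gripper's body (76 mm by 85 mm) begins 54 mm behind the grasp point. The pads swing forward as they close: fully open they stand 13 mm farther back than shut.
Start: joints at [1.006, 0.313, 0.046, 1.304, 0, 1.431], TCP at [0.237, 0.524, 0.231] pointing down, gripper open.
Joint ranges: [-2.76, 2.76], [-0.86, 1.69], [-1.03, 1.26], [-2.2, 2.34], [-1.47, 1.5], [-3.14, 3.14]. Speed limits (rad/s): [2.57, 2.57, 3.14, 3.14, 3.14, 3.14].

## Interface

Orientations are given as a unit quaternion [w, x, y, z].
In Python, from workcell import env, read_camera gives the robot as it stands. The module is installed in compiled form; this text tells all that it offers.
- The arm moves only by the tool carry_out, never from a script. Its argument "moves" is a list of rows, each an object of numbers: "tx", "ty", "tz": the shift along the world's x, y, z in cm; "wx", "wy", "wz": the turn, a rotation vector about the world's x, y, z in rad; "claw": the closure, from -1 (fully open) to 1 (shut). A call has 1 to 8 rows; each row shifts and turns the commanded pose from where the row before left it; what a row does not reach is not made up. A row lasts 1/8 s, in which the tool goes at most 62.5 mm and 10.7 degrees, less where a joint would pass 70% of its speed; a pose out of reach is approached as far as the arm can. A call is refused whole if a number of a shift passes 6.25 or a number of a turn 0.188, either way. A call with a gripper value outside its range is refused whole. The fingers move at their own pace and stop on an object; "newtons" is the grip in N (left out, the last holds). Time passes only in rows, so rows that do not move let the fingers close. It gives the time, the measured TCP pose, the force, the opening and the grip force at its end, in the units of the state.
- env.get_state(): the state, without advancing time (a new reading comes with each control period).
- read_camera(name): name is "scene" or "top"; returns a dict with "image" (420x560x3 uint8, blue, green, red), "z_map" (420x560 float32, m along the optical axis (not along the pixel's ray), 0 where there is no reading), "fx", "fy", "cx", "cy" (pixels), "k1" (the pictures are not rectified: a ray, as slopes to the right and down, at radius r is drawn at 1 + k1 r^2 times it, then the intrinsics apply), "camera_from_world" (4x4, takes a point from world to camera coordinates). Camera axes: x right, y down, z forward; pixel columns grow to the right and rows downward; lengths in m; the calibration is good to about 2 mm. A picture is of the moment at which its call begins.
- env.hand_in(): hands the job in; it is judged then, once.
The state is a dict: "clock": time; "joint_pos": joint angles; "qvel": joint speeds; "tau": joint torques, N m; "tcp_pos": TCP position; "orientation": TCP orientation; "wrist_force": force on the tool from outside, world axes, zero at the start; "ft_torque": the same for the moment, N m; "finger_gap": finger opening in m; "grip_force": force on a finger pad.
Only numpy, scipy, OpenCV 4.12 (cv2) and the standard library are available. Lean on these libraries where they do the work, as an engineer would, in place of code of your own. Each camera call takes 0.05 s, during which the arm holds its last target. There are 200 camera calls.

## Working session

There is one attempt and no reset: what is moved stays moved. The work goes in short steps, Python scripts to look and compute and a tool call to move; the robot and the scene stay as the last step left them, time stands still between calls to the robot, and variables do not carry over. Pictures are saved under pics/ and viewed, at most 10 in all, crops included, and the job is handed in when it is done.

Besides the shell and the picture viewer there is one more tool, called after "Call:" as name([rows], argument=value, ...), one row to a line, values as JSON. carry_out: Moves the arm, as the interface text tells. Its arguments: {"type":"object","properties":{"moves":{"type":"array","items":{"type":"object","properties":{"tx":{"type":"number"},"ty":{"type":"number"},"tz":{"type":"number"},"wx":{"type":"number"},"wy":{"type":"number"},"wz":{"type":"number"},"claw":{"type":"number"}}}},"newtons":{"type":"number"}},"required":["moves"]}

```bash
mkdir -p pics; ls; python3 - <<'E'
from workcell import env, read_camera
import cv2,numpy as np
for n in("scene","top"):
    c=read_camera(n); cv2.imwrite(f"pics/{n}0.png",c["image"]); np.savez(f"{n}0.npz",**c)
    print(n,c["fx"],c["fy"],c["cx"],c["cy"],c["k1"]);print(np.round(c["camera_from_world"],4))
print(env.get_state(), env.hold_point_z)
E
```

```text
pics
scene 524.8298712560745 524.8298712560745 286.6146910535919 211.04681287973287 -0.10522792600596205
[[ 0.7165 -0.6976 -0.0014 -0.242 ]
 [-0.5437 -0.5572 -0.6277  0.472 ]
 [ 0.4371  0.4505 -0.7785  1.258 ]
 [ 0.      0.      0.      1.    ]]
top 467.3716163193386 467.3716163193386 279.23767071023167 205.59367861395648 0.05432119429313786
[[ 0.0271 -0.9995 -0.014   0.2168]
 [-0.993  -0.0253 -0.1154  0.5796]
 [ 0.115   0.017  -0.9932  1.5159]
 [ 0.      0.      0.      1.    ]]
{'clock': 0.1, 'joint_pos': array([1.00639170e+00, 3.13933371e-01, 4.50869299e-02, 1.30361996e+00,
       1.45503136e-05, 1.43119973e+00]), 'qvel': array([-7.37404603e-05, -1.67703624e-03,  2.21016537e-03, -1.50074490e-03,
       -5.22635734e-04,  1.18521681e-03]), 'tau': array([ 2.30208687e-03, -4.81726956e+01,  2.99242902e+01,  1.27565154e-02,
       -1.51961858e-04,  1.73434609e-05]), 'tcp_pos': array([0.23673516, 0.52349388, 0.23049115]), 'orientation': array([-2.94729786e-04,  2.10810425e-01,  9.77526607e-01, -7.81327239e-04]), 'wrist_force': array([-0.57798674,  0.4708845 ,  0.36979736]), 'ft_torque': array([0.00988151, 0.02983433, 0.05309083]), 'grip_force': 0.0, 'finger_gap': 0.08539545799269777} 0.0187
```

View pics/scene0.png

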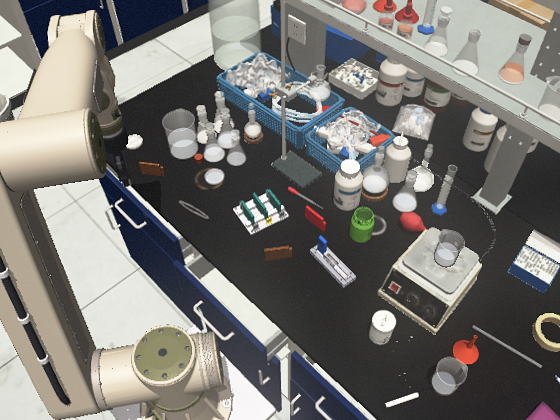

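View pics/top0.png

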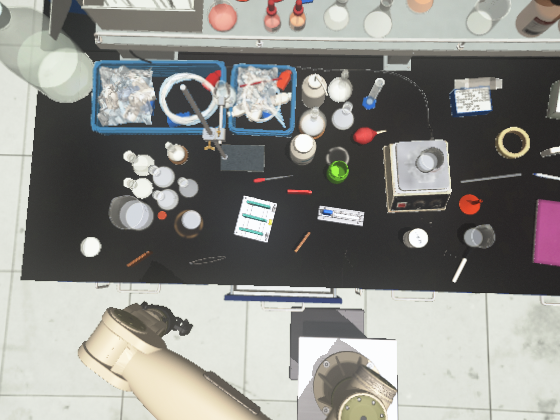

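The scene view shows the rack with its plates near (262,212) and the carrier with the blue handle near (330,262). In the top view they are at (256,219) and (341,215). I'll enlarge both next.

```bash
python3 - <<'E'
import cv2,numpy as np
s=cv2.imread("pics/scene0.png");t=cv2.imread("pics/top0.png")
def crop(im,x,y,w,h): return cv2.resize(im[y:y+h,x:x+w],(400,300),interpolation=cv2.INTER_CUBIC)
a=np.hstack([crop(s,225,180,72,54),crop(t,224,190,72,54)])
b=np.hstack([crop(s,297,230,72,54),crop(t,306,190,72,54)])
cv2.imwrite("pics/m1.png",np.vstack([a,b]))
E
```

```text
(no output)
```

View pics/m1.png

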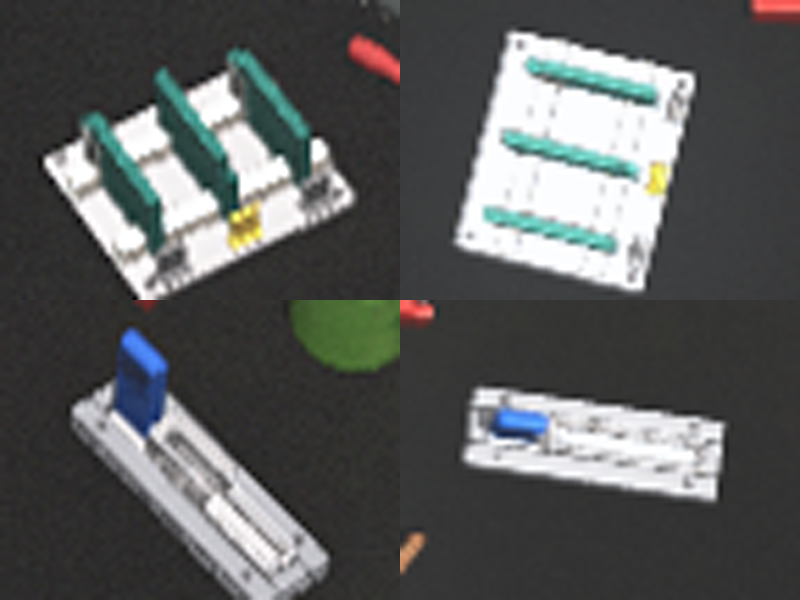

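The middle slot has the yellow flag, at the right in the top view. The outer plates seem to have their notch at the left end and the middle one at the right. I'll fit poses with a rendered model on averaged frames, and test both end hypotheses.

```bash
cat > fit.py <<'E'
import cv2,numpy as np
from scipy.optimize import minimize
def grab(n,k=6):
    from workcell import read_camera
    cs=[read_camera(n) for _ in range(k)]
    c=dict(cs[0]); c["image"]=np.mean([x["image"].astype(np.float32) for x in cs],0); return c
def proj(c,P):
    P=np.asarray(P,float).reshape(-1,3); T=c["camera_from_world"]
    q=P@T[:3,:3].T+T[:3,3]; s=q[:,:2]/q[:,2:]
    s=s*(1+c["k1"]*(s**2).sum(1,keepdims=True))
    return s*[c["fx"],c["fy"]]+[c["cx"],c["cy"]]
def ray(c,uv):
    s=(np.array(uv,float)-[c["cx"],c["cy"]])/[c["fx"],c["fy"]]; d=s.copy()
    for _ in range(10): d=s/(1+c["k1"]*(d**2).sum())
    T=c["camera_from_world"]; R=T[:3,:3]
    return -R.T@T[:3,3], R.T@np.array([d[0],d[1],1])
def onplane(c,uv,z):
    o,d=ray(c,uv); return o+d*(z-o[2])/d[2]
S=8
def cover(c,poly,roi):
    x,y,w,h=roi; uv=(proj(c,poly)+0.5-[x,y])*S-0.5
    m=np.zeros((h*S,w*S),np.uint8); cv2.fillPoly(m,[np.round(uv*16).astype(np.int32)],255,shift=4)
    return cv2.resize(m,(w,h),interpolation=cv2.INTER_AREA)/255.
def Rz(a): return np.array([[np.cos(a),-np.sin(a),0],[np.sin(a),np.cos(a),0],[0,0,1]])
def faces(c,quads,R,t):
    """visible (front facing) quads in world; quads given CCW seen from outside, mm"""
    o=-c["camera_from_world"][:3,:3].T@c["camera_from_world"][:3,3]; out=[]
    for q in quads:
        Q=np.array(q,float)/1000@R.T+t
        if np.dot(np.cross(Q[1]-Q[0],Q[2]-Q[1]),o-Q[0])>0: out.append(Q)
    return out
def box(x0,x1,y0,y1,z0,z1):
    v=lambda *a:list(a)
    return [[v(x0,y0,z1),v(x1,y0,z1),v(x1,y1,z1),v(x0,y1,z1)],
     [v(x0,y0,z0),v(x1,y0,z0),v(x1,y0,z1),v(x0,y0,z1)],[v(x1,y1,z0),v(x0,y1,z0),v(x0,y1,z1),v(x1,y1,z1)],
     [v(x1,y0,z0),v(x1,y1,z0),v(x1,y1,z1),v(x1,y0,z1)],[v(x0,y1,z0),v(x0,y0,z0),v(x0,y0,z1),v(x0,y1,z1)]]
def plate(lo=14):
    a=box(-40,30,-4,4,lo,50); b=box(30,40,-4,4,lo,40)
    return [a[0],b[0],a[1]]+[b[1],a[2],b[2],b[3],a[4],[[30,-4,40],[30,4,40],[30,4,50],[30,-4,50]]]
def resid(c,chan,quads,R,t,roi,const=False):
    x,y,w,h=roi; I=chan(c["image"].astype(float))[y:y+h,x:x+w]
    A=[cover(c,q,roi).ravel() for q in faces(c,quads,R,t)]
    if const: A.append(np.ones(w*h))
    A=np.array(A).T; A=A[:,A.sum(0)>0.5]
    g=np.linalg.solve(A.T@A+0.02*np.eye(A.shape[1]),A.T@I.ravel())
    return ((A@g-I.ravel())**2).sum(), g
teal=lambda I:(I[...,1]+I[...,0])/2-I[...,2]
blue=lambda I:I[...,0]-I[...,2]
def fitpose(items,quads,p0,chan,free=(0,1,2),const=False,rp=None):
    """p=(x mm,y mm,yaw deg,z mm) ; items=[(cam,roi)]"""
    p0=np.array(p0,float); free=list(free)
    def f(v):
        p=p0.copy(); p[free]=v
        return sum(resid(c,chan,quads,Rz(np.radians(p[2])),p[[0,1,3]]/1000,r,const)[0] for c,r in items)
    sx=np.vstack([p0[free]]+[p0[free]+4*np.eye(len(free))[i] for i in range(len(free))])
    r=minimize(f,p0[free],method="Nelder-Mead",options=dict(initial_simplex=sx,xatol=.02,fatol=.5))
    p=p0.copy();p[free]=r.x; return np.round(p,2),round(r.fun)
E
python3 - <<'E'
from fit import *
import pickle
S_,T_=grab("scene"),grab("top"); pickle.dump((S_,T_),open("c0.pkl","wb"))
# rough
def rt(c,x0,y0,u,v,z): # montage zoom pixel-> full
    return np.round(onplane(c,(x0+u/400*72,y0+v/300*54),z)*1000,1)
print("plates top ends", [(rt(T_,224,190,*a,.058),rt(T_,224,190,*b,.058)) for a,b in [((128,66),(256,97)),((103,137),(236,172)),((85,214),(217,243))]])
print("flag",rt(T_,224,190,257,180,.03))
print("handle top",rt(T_,306,190,120,122,.078))
print("dock corners",[rt(T_,306,190,*a,.016) for a in [(75,88),(323,122),(316,198),(65,162)]])
print("scene plate mid top ends",rt(S_,225,180,160,75,.058),rt(S_,225,180,238,180,.058))
E
```

```text
plates top ends [(array([580.6, 337.3,  58. ]), array([564.1, 261.3,  58. ])), (array([538.2, 350.5,  58. ]), array([519.6, 271.8,  58. ])), (array([492.7, 359.4,  58. ]), array([477.7, 281.6,  58. ]))]
flag [517.4 260.3  30. ]
handle top [552.1  75.3  78. ]
dock corners [array([578.5,  97.3,  16. ]), array([561.7, -51.8,  16. ]), array([515.8, -47.9,  16. ]), array([533.5, 102.5,  16. ])]
scene plate mid top ends [539.8 351.5  58. ] [520.  267.1  58. ]
```

```bash
python3 - <<'E'
from fit import *
import pickle
S_,T_=pickle.load(open("c0.pkl","rb"))
for nm,m in [("far",(572,299)),("mid",(529,311)),("near",(485,320.5))]:
    def roi(c):
        u=proj(c,[[m[0]/1e3,m[1]/1e3,.04]])[0].astype(int); return (u[0]-20,u[1]-17,40,34) if c is S_ else (u[0]-20,u[1]-9,40,18)
    # mask roi by distance: keep only own plate -> zero others via chan copy
    for yaw in(-103,77):
        o=[]
        for cs in([S_],[T_],[S_,T_]):
            its=[]
            for c in cs:
                # blank out other plates' area: polygon around own plate
                im=c["image"].copy(); msk=np.zeros(im.shape[:2],np.uint8)
                P=np.array([[sx*60,sy*19,z] for sx in(-1,1) for sy in(-1,1) for z in(0,60)])/1e3@Rz(np.radians(-103)).T+[m[0]/1e3,m[1]/1e3,0.008]
                cv2.fillConvexPoly(msk,cv2.convexHull(proj(c,P).astype(np.int32)),1); im[msk==0]=0
                d=dict(c);d["image"]=im; 
                yy,xx=np.where(msk); its.append((d,(xx.min(),yy.min(),int(np.ptp(xx))+1,int(np.ptp(yy))+1)))
            o.append(fitpose(its,plate(),(m[0],m[1],yaw,8),teal))
        print(nm,yaw,o, [np.round(resid(c,teal,plate(),Rz(np.radians(o[2][0][2])),o[2][0][[0,1,3]]/1e3,r)[1]) for c,r in its])
E
```

```text
far -103 [(array([ 574.72,  297.78, -101.79,    8.  ]), 33436), (array([ 575.74,  300.76, -101.95,    8.  ]), 16137), (array([ 575.25,  298.84, -102.15,    8.  ]), 54005)] [array([71., 21., 19., 29., -2., 44.]), array([ 81.,  47.,  17.,  17., -15.,  99.])]
far 77 [(array([576.72, 305.67,  76.68,   8.  ]), 27341), (array([575.96, 301.08,  77.19,   8.  ]), 13005), (array([576.69, 305.85,  77.72,   8.  ]), 47848)] [array([71., 36., 19., -6., 28.]), array([ 79.,  43.,  16.,  -0., 105.])]
mid -103 [(array([ 531.37,  316.03, -103.3 ,    8.  ]), 176455), (array([ 530.95,  311.65, -102.68,    8.  ]), 81953), (array([ 531.38,  314.35, -102.73,    8.  ]), 275554)] [array([70., 48., 22., 27., 17., 18.]), array([ 80.,  68.,  16.,  -8., 100.,  -1.])]
mid 77 [(array([533.63, 325.42,  77.12,   8.  ]), 192977), (array([531.49, 313.32,  76.95,   8.  ]), 84752), (array([531.92, 316.53,  76.85,   8.  ]), 313277)] [array([63., 25., 23., 15., 33.]), array([80., 50., 16.,  3., 78.])]
near -103 [(array([ 485.16,  319.92, -102.91,    8.  ]), 24497), (array([ 486.45,  322.22, -102.62,    8.  ]), 8012), (array([ 486.22,  322.25, -102.61,    8.  ]), 41095)] [array([69., 23., 19., 33., 12., 53.]), array([ 84.,  64.,   2., -21., -10.,  70.])]
near 77 [(array([487.12, 328.34,  76.53,   8.  ]), 22907), (array([486.68, 323.99,  77.53,   8.  ]), 8087), (array([486.94, 325.53,  76.12,   8.  ]), 46029)] [array([68., 27., 21., -2., 26.]), array([ 83.,  55., -19.,  55.,  49.])]
```

```bash
python3 - <<'E'
from fit import *
import pickle
S_,T_=pickle.load(open("c0.pkl","rb"))
# rows: rectified robot-side face (scene cam) of 3 plates; x: s from +50 (left,+y) to -50 ; plus top view of z=58 plane
rows=[]
for m in [(575.5,300.5),(531.3,313.5),(486.5,322.5)]:
    R=Rz(np.radians(-102.6))
    s=np.arange(-55,55,.3); z=np.arange(66,4,-.3)
    X,Zz=np.meshgrid(s,z); P=np.stack([X,-4+0*X,Zz],-1).reshape(-1,3)/1e3@R.T+[m[0]/1e3,m[1]/1e3,0]
    uv=proj(S_,P).reshape(*X.shape,2).astype(np.float32)
    a=cv2.remap(S_["image"],uv[...,0],uv[...,1],cv2.INTER_CUBIC)
    y=np.arange(31,-31,-.3);X,Y=np.meshgrid(s,y);P=np.stack([X,Y,58+0*X],-1).reshape(-1,3)*[1e-3,1e-3,1e-3]@R.T+[m[0]/1e3,m[1]/1e3,0]
    uv=proj(T_,P).reshape(*X.shape,2).astype(np.float32)
    b=cv2.remap(T_["image"],uv[...,0],uv[...,1],cv2.INTER_CUBIC)[:a.shape[0]]
    a=a[:b.shape[0]]
    rows.append(np.hstack([a,b]))
im=np.clip(np.vstack(rows),0,255).astype(np.uint8); im=cv2.resize(im,(780,590)); cv2.imwrite("pics/m2.png",im)
E
```

```text
(no output)
```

View pics/m2.png

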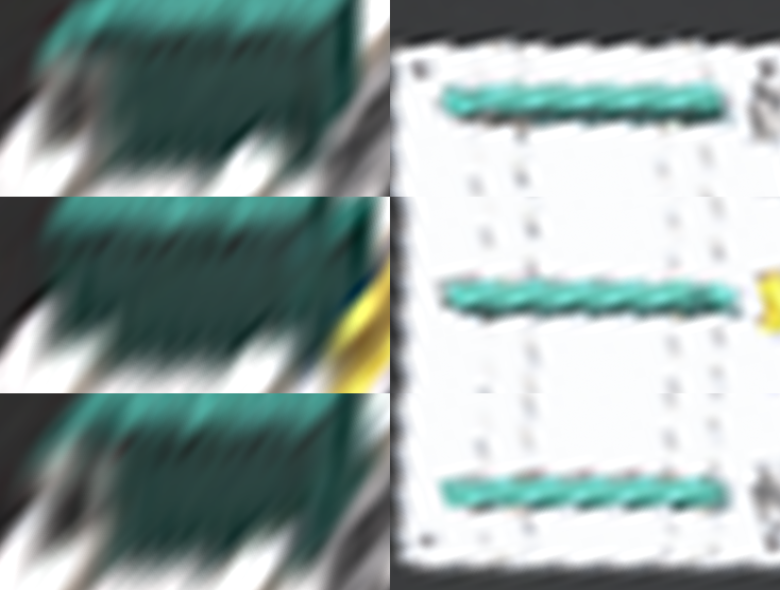

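Rectified faces (left column): the outer plates (rows 1 and 3) show a pale frosted, notched end at the left, around (75,90) and (70,480). The yellow-flag plate (row 2) is clear at its left end and its notch is at the right, around (335,215). Its frosted end therefore points along world −y with the label facing +x, which is the orientation the carrier needs. Next I'll refine the plate pose and fit the carrier and dock.

```bash
cat >> fit.py <<'E'
tealp=lambda I:np.clip(teal(I),0,None)
bluep=lambda I:np.clip(I[...,0]-np.maximum(I[...,2],I[...,1]),0,None)
def local(c,m,yaw,hx,hy,z0,z1,dx=0):
    """image kept only around a box; returns (cam,roi)"""
    im=c["image"].copy(); msk=np.zeros(im.shape[:2],np.uint8)
    P=np.array([[dx+a*hx,b*hy,z] for a in(-1,1) for b in(-1,1) for z in(z0,z1)])/1e3@Rz(np.radians(yaw)).T+[m[0]/1e3,m[1]/1e3,0]
    cv2.fillConvexPoly(msk,cv2.convexHull(np.round(proj(c,P)).astype(np.int32)),1); im[msk==0]=0
    d=dict(c);d["image"]=im; yy,xx=np.where(msk)
    return d,(xx.min(),yy.min(),int(np.ptp(xx))+1,int(np.ptp(yy))+1)
E
python3 - <<'E'
from fit import *
import pickle
S_,T_=pickle.load(open("c0.pkl","rb"))
m=(531.3,313.5)
for lo in(14,24):
  for cs in([S_],[T_],[S_,T_]):
    its=[local(c,m,-102.6,55,19,22,66) for c in cs]
    print("plate",lo,fitpose(its,plate(lo),(*m,-102.6,8),tealp),end="")
    print(fitpose(its,plate(lo),(*m,-102.6,8),tealp,free=(0,1,2,3)) if len(cs)==2 else "")
h=box(-82,-52,-6,6,20,72)
for cs in([S_],[T_],[S_,T_]):
    its=[local(c,(552,75),-98,30,22,20,100) for c in cs]
    y=np.radians(-96); p0=(552-(-67)*np.cos(y),75-(-67)*np.sin(y),-96,6)
    for fr in((0,1),(0,1,3)):
        p,f=fitpose(its,h,p0,bluep,free=fr); a=np.radians(p[2]); print("handle at",np.round([p[0]-67*np.cos(a),p[1]-67*np.sin(a),p[3]],2),f)
gray=lambda I:I.min(-1)
d=box(-76,76,-24,24,0,16)
for cs in([S_],[T_],[S_,T_]):
    its=[local(c,(547,25),-96.5,84,30,-8,20) for c in cs]
    # unmasked const background: keep original pixels
    its=[(c,r) for c,(_,r) in zip(cs,its)]
    print("dock",fitpose(its,d,(547,25,-96.5,0),gray,const=True))
E
```

```text
plate 14 (array([ 531.58,  316.93, -102.98,    8.  ]), 11903)
plate 14 (array([ 531.33,  312.65, -102.7 ,    8.  ]), 10246)
plate 14 (array([ 531.35,  314.26, -102.69,    8.  ]), 37214)(array([ 531.37,  313.88, -102.68,    7.84]), 37937)
plate 24 (array([ 531.26,  315.94, -103.08,    8.  ]), 25404)
plate 24 (array([ 531.18,  312.13, -102.48,    8.  ]), 12066)
plate 24 (array([ 531.28,  313.51, -102.56,    8.  ]), 51430)(array([ 531.38,  313.59, -102.75,    7.5 ]), 51038)
handle at [553.54  77.91   6.  ] 48166
handle at [552.03  76.58   8.52] 48680
handle at [554.34  75.49   6.  ] 11189
handle at [554.21  75.54   7.48] 11189
handle at [553.98  76.9    6.  ] 71447
handle at [553.95  76.8    5.95] 72215
dock (array([548.73,  27.98, -96.58,   0.  ]), 2374317)
dock (array([548.54,  26.8 , -97.04,   0.  ]), 1561806)
dock (array([548.61,  27.17, -96.81,   0.  ]), 3964090)
```

Call:
carry_out([
  {"tx": 3.6, "ty": -2.7, "wz": -0.171, "claw": 0.25},
  {"tx": 3.6, "ty": -2.7, "wz": -0.171, "claw": 0.25},
  {"tx": 3.6, "ty": -2.7, "wz": -0.171, "claw": 0.25},
  {"tx": 3.6, "ty": -2.7, "wz": -0.171, "claw": 0.25},
  {"tx": 3.6, "ty": -2.7, "tz": -1.0, "wz": -0.171, "claw": 0.25},
  {"tx": 3.6, "ty": -2.7, "tz": -2.0, "wz": -0.171, "claw": 0.25},
  {"tx": 3.6, "ty": -2.7, "tz": -3, "wz": -0.171, "claw": 0.25},
  {"tx": 3.6, "ty": -2.7, "tz": -4, "wz": -0.171, "claw": 0.25},
], newtons=30)

```text
invalid input at $.moves[0]: expected keys tx, ty, tz, wx, wy, wz, claw
```

Call:
carry_out([
  {"tx": 0, "claw": 0.25},
  {"tx": 0, "claw": 0.25},
])

```text
invalid input at $.moves[0]: expected keys tx, ty, tz, wx, wy, wz, claw
```

Call:
carry_out([
  {"tx": 3.6, "ty": -2.7, "tz": 0, "wx": 0, "wy": 0, "wz": -0.171, "claw": 0.25},
  {"tx": 3.6, "ty": -2.7, "tz": 0, "wx": 0, "wy": 0, "wz": -0.171, "claw": 0.25},
  {"tx": 3.6, "ty": -2.7, "tz": 0, "wx": 0, "wy": 0, "wz": -0.171, "claw": 0.25},
  {"tx": 3.6, "ty": -2.7, "tz": -1, "wx": 0, "wy": 0, "wz": -0.171, "claw": 0.25},
  {"tx": 3.6, "ty": -2.7, "tz": -2, "wx": 0, "wy": 0, "wz": -0.171, "claw": 0.25},
  {"tx": 3.6, "ty": -2.7, "tz": -2, "wx": 0, "wy": 0, "wz": -0.171, "claw": 0.25},
  {"tx": 3.6, "ty": -2.7, "tz": -2, "wx": 0, "wy": 0, "wz": -0.171, "claw": 0.25},
  {"tx": 3.6, "ty": -2.7, "tz": -2, "wx": 0, "wy": 0, "wz": -0.171, "claw": 0.25},
], newtons=30)

```text
clock: 1.7
tcp_pos: [0.5262, 0.307, 0.1408]
orientation: [0.0, 0.783, 0.622, 0.0]
wrist_force: [0.3, 0.5, 0.0]
finger_gap: 0.0323
grip_force: 0.0
```

Call:
carry_out([
  {"tx": 0, "ty": 0, "tz": -1, "wx": 0, "wy": 0, "wz": 0, "claw": 0.25},
  {"tx": 0, "ty": 0, "tz": 0, "wx": 0, "wy": 0, "wz": 0, "claw": 0.25},
])

```text
clock: 1.95
tcp_pos: [0.524, 0.3076, 0.1303]
orientation: [-0.001, 0.781, 0.625, -0.001]
wrist_force: [-0.2, -0.0, 0.9]
finger_gap: 0.0322
grip_force: 0.0
```

Call:
carry_out([
  {"tx": 0.5, "ty": -0.55, "tz": -3.0, "wx": 0, "wy": 0, "wz": 0, "claw": 0.25},
  {"tx": 0, "ty": 0, "tz": -3.0, "wx": 0, "wy": 0, "wz": 0, "claw": 0.25},
  {"tx": 0, "ty": 0, "tz": -2.0, "wx": 0, "wy": 0, "wz": 0, "claw": 0.25},
  {"tx": 0, "ty": 0, "tz": -2.0, "wx": 0, "wy": 0, "wz": 0, "claw": 0.25},
  {"tx": 0, "ty": 0, "tz": 0, "wx": 0, "wy": 0, "wz": 0, "claw": 0.25},
])

```text
clock: 2.58
tcp_pos: [0.528, 0.3032, 0.0307]
orientation: [-0.0, 0.78, 0.626, -0.001]
wrist_force: [0.1, 0.4, 0.2]
finger_gap: 0.0324
grip_force: 0.0
```

Call:
carry_out([
  {"tx": 0, "ty": 0, "tz": 0, "wx": 0, "wy": 0, "wz": 0, "claw": 0.7},
  {"tx": 0, "ty": 0, "tz": 0, "wx": 0, "wy": 0, "wz": 0, "claw": 0.7},
])

```text
clock: 2.82
tcp_pos: [0.5307, 0.3032, 0.0328]
orientation: [0.0, 0.781, 0.625, 0.001]
wrist_force: [-0.1, -1.4, -0.5]
finger_gap: 0.0129
grip_force: 0.0
```

```bash
python3 - <<'E'
from fit import *
import pickle
S_,T_=grab("scene",4),grab("top",4); pickle.dump((S_,T_),open("c1.pkl","wb"))
c=lambda im,x,y,w,h:cv2.resize(np.clip(im,0,255).astype(np.uint8)[y:y+h,x:x+w],(400,300),interpolation=cv2.INTER_CUBIC)
cv2.imwrite("pics/m3.png",np.hstack([c(S_["image"],210,160,96,72),c(T_["image"],210,184,96,72)]))
E
```

```text
(no output)
```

View pics/m3.png

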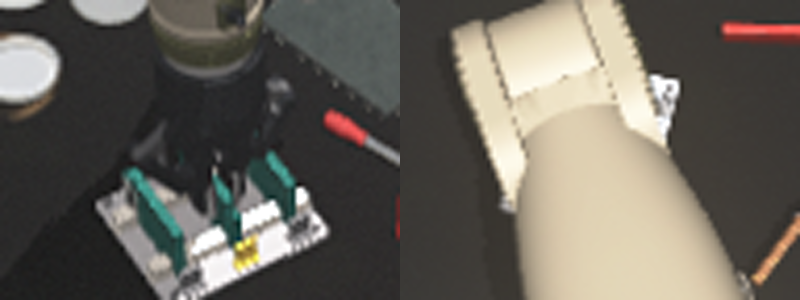

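The scene view shows the fingers either side of the flagged plate near (220,190), clear of its neighbours. In the top view the arm hides the plate. I'll close the fingers and lift.

Call:
carry_out([
  {"tx": 0, "ty": 0, "tz": 0, "wx": 0, "wy": 0, "wz": 0, "claw": 1},
  {"tx": 0, "ty": 0, "tz": 0, "wx": 0, "wy": 0, "wz": 0, "claw": 1},
  {"tx": 0, "ty": 0, "tz": 0, "wx": 0, "wy": 0, "wz": 0, "claw": 1},
], newtons=45)

```text
clock: 3.6
tcp_pos: [0.5301, 0.3024, 0.0314]
orientation: [0.0, 0.781, 0.624, 0.0]
wrist_force: [0.5, 0.2, 0.9]
finger_gap: 0.0068
grip_force: 44.3
```

```bash
cat > st.py <<'E'
from workcell import env, read_camera
import numpy as np
L=[]
for _ in range(8):
    read_camera("scene"); L.append(env.get_state())
m=lambda k:np.mean([s[k] for s in L],0)
print("t",L[-1]["clock"],"tcp",np.round(m("tcp_pos")*1e3,2),"sd",np.round(np.std([s["tcp_pos"] for s in L],0)*1e3,2),"q",np.round(m("orientation"),4),"F",np.round(m("wrist_force"),2),"M",np.round(m("ft_torque"),3),"gap",m("finger_gap"),"grip",m("grip_force"),"j",np.round(m("joint_pos"),3))
E
python3 st.py
```

```text
t 4.0 tcp [530.17 302.39  31.43] sd [0.02 0.02 0.01] q [2.000e-04 7.811e-01 6.244e-01 1.000e-04] F [ 0.46 -0.58  1.75] M [-0.107 -0.077 -0.014] gap 0.007173968371972081 grip 44.32794526219368 j [ 0.387  0.507 -0.174  0.89  -0.     2.18 ]
```

Call:
carry_out([
  {"tx": 0, "ty": 0, "tz": 1, "wx": 0, "wy": 0, "wz": 0, "claw": 1},
  {"tx": 0, "ty": 0, "tz": 2, "wx": 0, "wy": 0, "wz": 0, "claw": 1},
  {"tx": 0, "ty": 0, "tz": 3, "wx": 0, "wy": 0, "wz": 0, "claw": 1},
  {"tx": 0, "ty": 0, "tz": 3, "wx": 0, "wy": 0, "wz": 0, "claw": 1},
  {"tx": 0, "ty": 0, "tz": 3, "wx": 0, "wy": 0, "wz": 0, "claw": 1},
  {"tx": 0, "ty": 0, "tz": 0, "wx": 0, "wy": 0, "wz": 0, "claw": 1},
])

```text
clock: 4.75
tcp_pos: [0.5314, 0.3032, 0.1543]
orientation: [0.001, 0.781, 0.625, 0.002]
wrist_force: [0.7, 1.2, 0.5]
finger_gap: 0.0071
grip_force: 44.3
```

Call:
carry_out([
  {"tx": 0.2, "ty": -3.8, "tz": 0, "wx": 0, "wy": 0, "wz": 0.014, "claw": 1},
  {"tx": 0.2, "ty": -3.8, "tz": 0, "wx": 0, "wy": 0, "wz": 0.014, "claw": 1},
  {"tx": 0.2, "ty": -3.8, "tz": 0, "wx": 0, "wy": 0, "wz": 0.014, "claw": 1},
  {"tx": 0.2, "ty": -3.8, "tz": 0, "wx": 0, "wy": 0, "wz": 0.014, "claw": 1},
  {"tx": 0.2, "ty": -3.8, "tz": 0, "wx": 0, "wy": 0, "wz": 0.014, "claw": 1},
  {"tx": 0.2, "ty": -3.8, "tz": 0, "wx": 0, "wy": 0, "wz": 0.014, "claw": 1},
  {"tx": 0.2, "ty": -3.8, "tz": 0, "wx": 0, "wy": 0, "wz": 0.014, "claw": 1},
  {"tx": 0.2, "ty": -3.8, "tz": 0, "wx": 0, "wy": 0, "wz": 0.008, "claw": 1},
])

```text
clock: 5.75
tcp_pos: [0.545, -0.0025, 0.1499]
orientation: [-0.001, 0.747, 0.665, -0.001]
wrist_force: [0.3, 0.2, -2.5]
finger_gap: 0.0071
grip_force: 44.2
```

Call:
carry_out([
  {"tx": 0, "ty": 0, "tz": 0, "wx": 0, "wy": 0, "wz": 0, "claw": 1},
  {"tx": 0, "ty": 0, "tz": 0, "wx": 0, "wy": 0, "wz": 0, "claw": 1},
])

```text
clock: 6.0
tcp_pos: [0.5452, -0.0013, 0.1503]
orientation: [-0.001, 0.747, 0.665, -0.0]
wrist_force: [-0.1, -0.7, 0.2]
finger_gap: 0.0074
grip_force: 44.2
```

```bash
python3 st.py; python3 - <<'E'
from fit import *
import pickle
S_,T_=grab("scene",6),grab("top",4); pickle.dump((S_,T_),open("c2.pkl","wb"))
c=lambda im,x,y,w,h:cv2.resize(np.clip(im,0,255).astype(np.uint8)[y:y+h,x:x+w],(400,300),interpolation=cv2.INTER_CUBIC)
cv2.imwrite("pics/m4.png",np.hstack([c(S_["image"],285,210,96,72),c(T_["image"],294,180,96,72)]))
E
```

```text
t 6.4 tcp [545.74  -0.71 151.05] sd [0.23 0.15 0.27] q [-2.000e-04  7.465e-01  6.654e-01 -1.000e-04] F [ 0.06  0.17 -0.86] M [-0.002  0.008 -0.011] gap 0.007122486844547337 grip 44.2218142747879 j [-0.149  0.294 -0.18   1.097  0.     1.537]
```

View pics/m4.png

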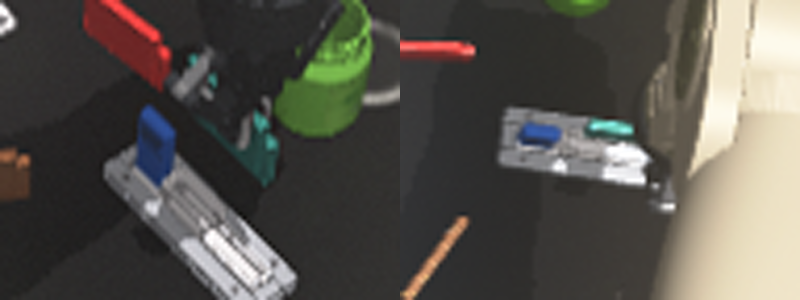

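The scene view shows the notched end of the held plate at (262,125) on the open-end side, beyond the blue handle at (155,150). The top view shows the clear end at (610,130) near the handle. Next I'll go closer to just above the lips, then measure the plate against the carrier.

Call:
carry_out([
  {"tx": 0.05, "ty": -0.05, "tz": -2, "wx": 0, "wy": 0, "wz": 0, "claw": 1},
  {"tx": 0, "ty": 0, "tz": -3, "wx": 0, "wy": 0, "wz": 0, "claw": 1},
  {"tx": 0, "ty": 0, "tz": -2, "wx": 0, "wy": 0, "wz": 0, "claw": 1},
  {"tx": 0, "ty": 0, "tz": -1, "wx": 0, "wy": 0, "wz": 0, "claw": 1},
  {"tx": 0, "ty": 0, "tz": 0, "wx": 0, "wy": 0, "wz": 0, "claw": 1},
  {"tx": 0, "ty": 0, "tz": 0, "wx": 0, "wy": 0, "wz": 0, "claw": 1},
])

```text
clock: 7.65
tcp_pos: [0.5472, -0.0022, 0.0722]
orientation: [0.001, 0.747, 0.665, 0.001]
wrist_force: [-1.0, -0.3, -1.6]
finger_gap: 0.0073
grip_force: 44.3
```

```bash
python3 st.py; python3 - <<'E'
from fit import *
import pickle
S_,T_=grab("scene",6),grab("top",6); pickle.dump((S_,T_),open("c3.pkl","wb"))
c=lambda im,x,y,w,h:cv2.resize(np.clip(im,0,255).astype(np.uint8)[y:y+h,x:x+w],(400,300),interpolation=cv2.INTER_CUBIC)
cv2.imwrite("pics/m5.png",np.hstack([c(S_["image"],300,225,64,48),c(T_["image"],310,186,64,48)]))
E
```

```text
t 8.05 tcp [547.01  -2.14  72.  ] sd [0.25 0.04 0.28] q [5.000e-04 7.469e-01 6.649e-01 4.000e-04] F [-0.04 -0.34 -0.7 ] M [-0.018  0.004 -0.01 ] gap 0.00723140763174045 grip 44.255967289209366 j [-0.151  0.359 -0.297  0.913 -0.     1.536]
```

View pics/m5.png

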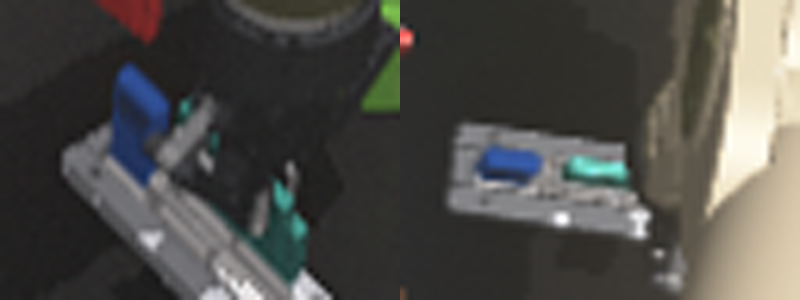

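The scene view shows the plate's notched end over the open half at (290,230), in line with the groove. In the top view the clear end, at (597,170), is in line with the handle at (510,163). I'll measure the remaining offsets.

```bash
python3 - <<'E'
from fit import *
import pickle
S_,T_=pickle.load(open("c3.pkl","rb"))
yaw=-96.65; a=np.radians(yaw); ux=np.array([np.cos(a),np.sin(a)]); uy=np.array([-ux[1],ux[0]])
tcp=np.array([547.0,-2.1]); m=tcp-11.4*ux; zb=48.6
h=box(-82,-52,-6,6,20,72)
top=[local(T_,m,yaw,18,16,40,105,dx=-32)]; sc=[local(S_,m,yaw,14,16,40,102,dx=38)]
def rel(p): d=p[:2]-tcp; return np.round([d@ux,d@uy],2)
left=[f for f in box(-40,-17,-4,4,0,50)]; right=plate(0)
right=[[ [max(v[0],26),v[1],v[2]] for v in f] for f in right[:-1]]+[right[-1]]
pt=fitpose(top,left,(*m,yaw,zb),tealp,free=(0,1)); ps=fitpose(sc,right,(*m,yaw,zb),tealp,free=(0,1))
for n,p,c,k in(("top",pt,T_,22),("scene",ps,S_,22)):
    its=[local(c,(553.5,76.5),yaw,26,k,20,100)]
    hh,f=fitpose(its,h,(553.9+67*ux[0],76.5+67*ux[1],yaw,6),bluep,free=(0,1))
    d=p[0][:2]-hh[:2]
    print(n,"plate",p,"carrier",hh,f,"plate rel carrier: along %.2f lat %.2f"%(d@ux,d@uy))
for c in (S_,T_): pass
for zz in(46.6,50.6):
    print(zz,fitpose(sc,right,(*m,yaw,zz),tealp,free=(0,1)),fitpose(top,left,(*m,yaw,zz),tealp,free=(0,1)))
E
```

```text
top plate (array([546.4 ,   4.68, -96.65,  48.6 ]), 12988) carrier [546.61   8.96 -96.65   6.  ] 8062 plate rel carrier: along 4.28 lat 0.29
scene plate (array([547.72,  14.59, -96.65,  48.6 ]), 15737) carrier [545.22   9.3  -96.65   6.  ] 28923 plate rel carrier: along -5.54 lat 1.87
46.6 (array([549.03,  15.17, -96.65,  46.6 ]), 15778) (array([546.4 ,   4.4 , -96.65,  46.6 ]), 13344)
50.6 (array([546.74,  13.98, -96.65,  50.6 ]), 15625) (array([546.16,   4.83, -96.65,  50.6 ]), 13017)
```

```bash
cat > rel.py <<'E'
from fit import *
import pickle,sys
def pmask(c,m,yaw,x0,x1,zb,hy=14,dz=(0,62)):
    """pixels whose centre falls in projected plate box x0..x1 (+margin)"""
    msk=np.zeros(c["image"].shape[:2],np.uint8)
    P=np.array([[x,y,zb+z] for x in(x0,x1) for y in(-hy,hy) for z in dz])/1e3@Rz(np.radians(yaw)).T+[m[0]/1e3,m[1]/1e3,0]
    cv2.fillConvexPoly(msk,cv2.convexHull(np.round(proj(c,P)).astype(np.int32)),1)
    yy,xx=np.where(msk); return msk,(xx.min(),yy.min(),int(np.ptp(xx))+1,int(np.ptp(yy))+1)
def fitm(c,quads,m,yaw,z,msk,roi,chan=tealp,merge=None):
    x,y,w,h=roi; M=msk[y:y+h,x:x+w].ravel()>0; I=chan(c["image"].astype(float))[y:y+h,x:x+w].ravel()[M]
    R=Rz(np.radians(yaw))
    def f(p):
        A=np.array([cover(c,q,roi).ravel()[M] for q in faces(c,quads,R,np.array([p[0],p[1],z])/1e3)]).T
        A=A[:,A.sum(0)>.5]; g=np.linalg.solve(A.T@A+.05*np.eye(A.shape[1]),A.T@I); return ((A@g-I)**2).sum()
    best=min((minimize(f,np.array(m)+d,method="Nelder-Mead",options=dict(initial_simplex=[m+np.array(d)+e for e in([0,0],[3,0],[0,3])],xatol=.02,fatol=.5)) for d in([0,0],[0,4],[0,-4],[3,0],[-3,0])),key=lambda r:r.fun)
    return best.x,best.fun
def run(pk,tcp,zb,yaw=-96.65,gx=11.4,zs=(0,)):
    S_,T_=pickle.load(open(pk,"rb")); a=np.radians(yaw); ux=np.array([np.cos(a),np.sin(a)]); uy=np.array([-ux[1],ux[0]])
    tcp=np.array(tcp); m=tcp-gx*ux
    h=box(-82,-52,-6,6,20,72)
    for n,c,(x0,x1),q in(("top",T_,(-52,-18),box(-40,40,-4,4,0,50)),("scene",S_,(28,52),plate(0))):
        its=[local(c,(553.5,76.5),yaw,26,20,20,100)]
        if n=="top": its=[local(c,(553.5,76.5),yaw,22,20,20,100,dx=-4)]
        hh,f=fitpose(its,h,(553.9+67*ux[0],76.5+67*ux[1],yaw,6),bluep,free=(0,1))
        for dz in zs:
            p,fp=fitm(c,q,m,yaw,zb+dz,*pmask(c,m,yaw,x0,x1,zb)); d=p-hh[:2]; e=tcp-p
            print(n,dz,"plate",np.round(p,2),round(fp),"carrier",hh[:2],round(f),"plate-carrier along %.2f lat %.2f | tcp-plate along %.2f lat %.2f"%(d@ux,d@uy,e@ux,e@uy))
E
python3 -c "
from rel import *
run('c3.pkl',[547,-2.1],48.6,zs=(-2,0,2))"
```

```text
top -2 plate [546.94   7.41] 7729 carrier [546.61   8.96] 7954 plate-carrier along 1.50 lat 0.51 | tcp-plate along 9.44 lat 1.16
top 0 plate [546.7    7.74] 7731 carrier [546.61   8.96] 7954 plate-carrier along 1.20 lat 0.23 | tcp-plate along 9.74 lat 1.43
top 2 plate [546.52   7.64] 7791 carrier [546.61   8.96] 7954 plate-carrier along 1.32 lat 0.06 | tcp-plate along 9.62 lat 1.61
scene -2 plate [548.1   12.82] 4742 carrier [545.22   9.3 ] 28798 plate-carrier along -3.83 lat 2.45 | tcp-plate along 14.95 lat 0.64
scene 0 plate [546.99  12.02] 4834 carrier [545.22   9.3 ] 28798 plate-carrier along -2.91 lat 1.44 | tcp-plate along 14.03 lat 1.65
scene 2 plate [545.79  11.3 ] 4920 carrier [545.22   9.3 ] 28798 plate-carrier along -2.05 lat 0.34 | tcp-plate along 13.17 lat 2.75
```

Plate against carrier is within about 1 mm both ways. I'll shift 0.4 mm sideways and lower it in stages, watching the force.

Call:
carry_out([
  {"tx": -0.04, "ty": 0, "tz": -0.6, "wx": 0, "wy": 0, "wz": 0, "claw": 1},
  {"tx": 0, "ty": 0, "tz": -0.5, "wx": 0, "wy": 0, "wz": 0, "claw": 1},
  {"tx": 0, "ty": 0, "tz": -0.4, "wx": 0, "wy": 0, "wz": 0, "claw": 1},
  {"tx": 0, "ty": 0, "tz": -0.4, "wx": 0, "wy": 0, "wz": 0, "claw": 1},
  {"tx": 0, "ty": 0, "tz": -0.2, "wx": 0, "wy": 0, "wz": 0, "claw": 1},
  {"tx": 0, "ty": 0, "tz": 0, "wx": 0, "wy": 0, "wz": 0, "claw": 1},
])

```text
clock: 9.4
tcp_pos: [0.546, -0.0021, 0.0501]
orientation: [-0.0, 0.747, 0.665, -0.0]
wrist_force: [-0.1, 0.4, -1.0]
finger_gap: 0.0071
grip_force: 44.2
```

```bash
python3 st.py
```

```text
t 9.8 tcp [546.23  -2.09  50.47] sd [0.05 0.01 0.06] q [1.000e-04 7.469e-01 6.649e-01 1.000e-04] F [-0.3   0.1  -0.82] M [-0.002 -0.001  0.012] gap 0.007246145594384244 grip 44.21257898211479 j [-0.151  0.38  -0.326  0.864 -0.     1.536]
```

Call:
carry_out([
  {"tx": 0, "ty": 0, "tz": -0.3, "wx": 0, "wy": 0, "wz": 0, "claw": 1},
  {"tx": 0, "ty": 0, "tz": -0.3, "wx": 0, "wy": 0, "wz": 0, "claw": 1},
  {"tx": 0, "ty": 0, "tz": -0.3, "wx": 0, "wy": 0, "wz": 0, "claw": 1},
  {"tx": 0, "ty": 0, "tz": -0.3, "wx": 0, "wy": 0, "wz": 0, "claw": 1},
  {"tx": 0, "ty": 0, "tz": 0, "wx": 0, "wy": 0, "wz": 0, "claw": 1},
  {"tx": 0, "ty": 0, "tz": 0, "wx": 0, "wy": 0, "wz": 0, "claw": 1},
])

```text
clock: 10.55
tcp_pos: [0.5462, -0.0021, 0.0383]
orientation: [0.0, 0.747, 0.665, 0.0]
wrist_force: [1.2, -0.1, -0.7]
finger_gap: 0.0072
grip_force: 44.2
```

```bash
python3 st.py
```

```text
t 10.95 tcp [546.2   -2.08  38.42] sd [0.02 0.02 0.02] q [1.000e-04 7.469e-01 6.649e-01 1.000e-04] F [-0.03 -0.21 -0.85] M [-0.014 -0.014 -0.002] gap 0.007132522810988433 grip 44.22946013510227 j [-0.151  0.394 -0.34   0.837 -0.     1.536]
```

Call:
carry_out([
  {"tx": 0, "ty": 0, "tz": -0.1, "wx": 0, "wy": 0, "wz": 0, "claw": 1},
  {"tx": 0, "ty": 0, "tz": -0.1, "wx": 0, "wy": 0, "wz": 0, "claw": 1},
  {"tx": 0, "ty": 0, "tz": -0.08, "wx": 0, "wy": 0, "wz": 0, "claw": 1},
  {"tx": 0, "ty": 0, "tz": 0, "wx": 0, "wy": 0, "wz": 0, "claw": 1},
  {"tx": 0, "ty": 0, "tz": 0, "wx": 0, "wy": 0, "wz": 0, "claw": 1},
])

```text
clock: 11.58
tcp_pos: [0.5461, -0.0021, 0.0355]
orientation: [0.0, 0.747, 0.665, 0.0]
wrist_force: [0.4, 0.3, -0.7]
finger_gap: 0.0069
grip_force: 44.2
```

```bash
python3 st.py
```

```text
t 11.975 tcp [546.11  -2.08  35.52] sd [0.02 0.01 0.01] q [0.     0.7469 0.6649 0.    ] F [-0.04 -0.26 -0.74] M [-0.019  0.009  0.018] gap 0.007130615301657874 grip 44.234736263751984 j [-0.151  0.397 -0.344  0.83  -0.     1.536]
```

Call:
carry_out([
  {"tx": 0, "ty": 0, "tz": -0.05, "wx": 0, "wy": 0, "wz": 0, "claw": 1},
  {"tx": 0, "ty": 0, "tz": -0.05, "wx": 0, "wy": 0, "wz": 0, "claw": 1},
  {"tx": 0, "ty": 0, "tz": 0, "wx": 0, "wy": 0, "wz": 0, "claw": 1},
  {"tx": 0, "ty": 0, "tz": 0, "wx": 0, "wy": 0, "wz": 0, "claw": 1},
])

```text
clock: 12.48
tcp_pos: [0.5462, -0.0021, 0.0354]
orientation: [0.0, 0.747, 0.665, 0.0]
wrist_force: [-2.6, -0.3, 6.0]
finger_gap: 0.0069
grip_force: 45.4
```

```bash
python3 st.py
```

```text
t 12.875 tcp [546.21  -2.1   35.4 ] sd [0.02 0.01 0.02] q [3.000e-04 7.469e-01 6.649e-01 2.000e-04] F [-2.38  0.32  6.18] M [0.043 0.533 0.008] gap 0.00724030161912345 grip 45.42331673204899 j [-0.151  0.397 -0.344  0.829 -0.     1.536]
```

Contact came at z 35.45 mm, where the geometry puts full seating (35.43), so the plate is home. Next I'll release it and go up.

Call:
carry_out([
  {"tx": 0, "ty": 0, "tz": 0.05, "wx": 0, "wy": 0, "wz": 0, "claw": 0.6},
  {"tx": 0, "ty": 0, "tz": 0, "wx": 0, "wy": 0, "wz": 0, "claw": 0.4},
  {"tx": 0, "ty": 0, "tz": 0, "wx": 0, "wy": 0, "wz": 0, "claw": 0.25},
  {"tx": 0, "ty": 0, "tz": 0, "wx": 0, "wy": 0, "wz": 0, "claw": 0.25},
  {"tx": 0, "ty": 0, "tz": 1.5, "wx": 0, "wy": 0, "wz": 0, "claw": 0.25},
  {"tx": 0, "ty": 0, "tz": 3.5, "wx": 0, "wy": 0, "wz": 0, "claw": 0.25},
  {"tx": 0, "ty": 0, "tz": 3.5, "wx": 0, "wy": 0, "wz": 0, "claw": 0.25},
  {"tx": 0, "ty": 0, "tz": 0, "wx": 0, "wy": 0, "wz": 0, "claw": 0.25},
])

```text
clock: 13.88
tcp_pos: [0.5488, -0.0024, 0.1242]
orientation: [0.003, 0.747, 0.665, 0.002]
wrist_force: [0.2, -0.8, -0.1]
finger_gap: 0.0318
grip_force: 0.0
```

Call:
carry_out([
  {"tx": 0.3, "ty": 2.6, "tz": 0, "wx": 0, "wy": 0, "wz": 0, "claw": 0.25},
  {"tx": 0.3, "ty": 2.6, "tz": 0, "wx": 0, "wy": 0, "wz": 0, "claw": 0.25},
  {"tx": 0.3, "ty": 2.6, "tz": 0, "wx": 0, "wy": 0, "wz": 0, "claw": 0.25},
  {"tx": 0, "ty": 0, "tz": 0, "wx": 0, "wy": 0, "wz": 0, "claw": 0.25},
])

```text
clock: 14.38
tcp_pos: [0.5547, 0.0773, 0.1197]
orientation: [-0.0, 0.746, 0.666, -0.0]
wrist_force: [0.4, -0.1, -0.5]
finger_gap: 0.032
grip_force: 0.0
```

```bash
python3 st.py; python3 - <<'E'
from fit import *
import pickle
S_,T_=grab("scene",6),grab("top",3); pickle.dump((S_,T_),open("c4.pkl","wb"))
c=lambda im,x,y,w,h:cv2.resize(np.clip(im,0,255).astype(np.uint8)[y:y+h,x:x+w],(400,300),interpolation=cv2.INTER_CUBIC)
cv2.imwrite("pics/m6.png",np.hstack([c(S_["image"],297,220,72,54),c(T_["image"],294,180,96,72)]))
E
```

```text
t 14.775 tcp [554.92  75.46 119.88] sd [0.14 0.42 0.11] q [-0.000e+00  7.470e-01  6.648e-01 -2.000e-04] F [-0.09 -0.38  0.09] M [-0.01   0.008  0.002] gap 0.032070768878525474 grip 0.0 j [-0.008  0.342 -0.193  1.036 -0.     1.679]
```

View pics/m6.png

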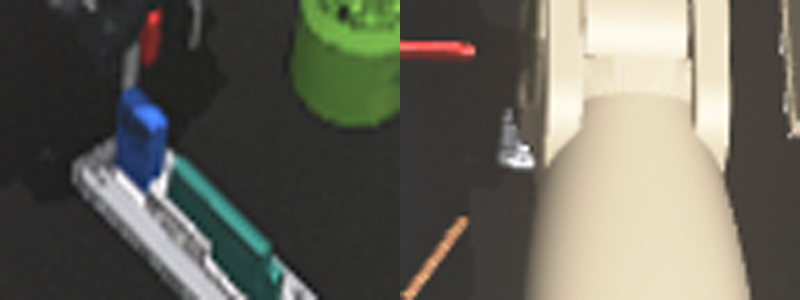

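The scene view shows the plate seated in the carrier with its notch at the open end (275,265), and the fingers above the handle at (140,90). I'll go down onto the handle and grip it.

Call:
carry_out([
  {"tx": 0.05, "ty": 0.07, "tz": -2.5, "wx": 0, "wy": 0, "wz": 0, "claw": 0.25},
  {"tx": 0, "ty": 0, "tz": -2.5, "wx": 0, "wy": 0, "wz": 0, "claw": 0.25},
  {"tx": 0, "ty": 0, "tz": -1.5, "wx": 0, "wy": 0, "wz": 0, "claw": 0.25},
  {"tx": 0, "ty": 0, "tz": -0.8, "wx": 0, "wy": 0, "wz": 0, "claw": 0.25},
  {"tx": 0, "ty": 0, "tz": 0, "wx": 0, "wy": 0, "wz": 0, "claw": 0.4},
  {"tx": 0, "ty": 0, "tz": 0, "wx": 0, "wy": 0, "wz": 0, "claw": 0.55},
  {"tx": 0, "ty": 0, "tz": 0, "wx": 0, "wy": 0, "wz": 0, "claw": 0.6},
  {"tx": 0, "ty": 0, "tz": 0, "wx": 0, "wy": 0, "wz": 0, "claw": 0.65},
])

```text
clock: 16.23
tcp_pos: [0.556, 0.0766, 0.0476]
orientation: [0.0, 0.747, 0.665, 0.0]
wrist_force: [-0.0, -0.1, 0.5]
finger_gap: 0.0152
grip_force: 0.0
```

```bash
python3 st.py
```

```text
t 16.625 tcp [555.68  76.63  47.17] sd [0.1  0.01 0.14] q [1.000e-04 7.469e-01 6.649e-01 1.000e-04] F [ 0.12 -0.25  0.06] M [-0.013  0.016 -0.005] gap 0.014910444030296222 grip 0.0 j [-0.006  0.409 -0.291  0.871 -0.     1.681]
```

Call:
carry_out([
  {"tx": 0, "ty": 0, "tz": 0, "wx": 0, "wy": 0, "wz": 0, "claw": 1},
  {"tx": 0, "ty": 0, "tz": 0, "wx": 0, "wy": 0, "wz": 0, "claw": 1},
], newtons=40)

```text
clock: 16.88
tcp_pos: [0.5556, 0.0766, 0.047]
orientation: [0.0, 0.747, 0.665, 0.0]
wrist_force: [-0.2, 0.8, 0.6]
finger_gap: 0.0113
grip_force: 39.2
```

Call:
carry_out([
  {"tx": 0, "ty": 0, "tz": 0, "wx": 0, "wy": 0, "wz": 0, "claw": 1},
  {"tx": 0, "ty": 0, "tz": 0, "wx": 0, "wy": 0, "wz": 0, "claw": 1},
  {"tx": 0, "ty": 0, "tz": 0.3, "wx": 0, "wy": 0, "wz": 0, "claw": 1},
  {"tx": 0, "ty": 0, "tz": 0.4, "wx": 0, "wy": 0, "wz": 0, "claw": 1},
  {"tx": 0, "ty": 0, "tz": 0.5, "wx": 0, "wy": 0, "wz": 0, "claw": 1},
  {"tx": 0, "ty": 0, "tz": 0.8, "wx": 0, "wy": 0, "wz": 0, "claw": 1},
  {"tx": 0, "ty": 0, "tz": 0, "wx": 0, "wy": 0, "wz": 0, "claw": 1},
], newtons=110)

```text
clock: 17.75
tcp_pos: [0.5564, 0.0766, 0.068]
orientation: [0.001, 0.747, 0.665, 0.001]
wrist_force: [0.3, 0.4, -1.4]
finger_gap: 0.0102
grip_force: 107.2
```

```bash
python3 st.py
```

```text
t 18.15 tcp [555.55  76.62  66.99] sd [0.24 0.01 0.27] q [0.     0.7469 0.6649 0.    ] F [ 0.1  -0.15 -2.6 ] M [ 0.083  0.009 -0.014] gap 0.010417091562727143 grip 107.19341665506363 j [-0.006  0.389 -0.266  0.916 -0.     1.681]
```

Call:
carry_out([
  {"tx": 0, "ty": 0, "tz": 1.5, "wx": 0, "wy": 0, "wz": 0, "claw": 1},
  {"tx": 0, "ty": 0, "tz": 2, "wx": 0, "wy": 0, "wz": 0, "claw": 1},
  {"tx": 0, "ty": 0, "tz": 2, "wx": 0, "wy": 0, "wz": 0, "claw": 1},
  {"tx": 0, "ty": 0, "tz": 2, "wx": 0, "wy": 0, "wz": 0, "claw": 1},
  {"tx": 0, "ty": 0, "tz": 2, "wx": 0, "wy": 0, "wz": 0, "claw": 1},
  {"tx": 0, "ty": 0, "tz": 1.5, "wx": 0, "wy": 0, "wz": 0, "claw": 1},
  {"tx": 0, "ty": 0, "tz": 0.7, "wx": 0, "wy": 0, "wz": 0, "claw": 1},
  {"tx": 0, "ty": 0, "tz": 0, "wx": 0, "wy": 0, "wz": 0, "claw": 1},
])

```text
clock: 19.15
tcp_pos: [0.5558, 0.0766, 0.1844]
orientation: [0.0, 0.747, 0.665, 0.0]
wrist_force: [0.6, -0.6, -3.0]
finger_gap: 0.0104
grip_force: 107.4
```

Call:
carry_out([
  {"tx": 0, "ty": 0, "tz": 0, "wx": -0.007, "wy": -0.06, "wz": 0, "claw": 1},
  {"tx": 0, "ty": 0, "tz": 0, "wx": -0.014, "wy": -0.12, "wz": 0, "claw": 1},
  {"tx": 0, "ty": 0, "tz": 0, "wx": -0.014, "wy": -0.12, "wz": 0, "claw": 1},
  {"tx": 0, "ty": 0, "tz": 0, "wx": -0.014, "wy": -0.12, "wz": 0, "claw": 1},
  {"tx": 0, "ty": 0, "tz": 0, "wx": -0.014, "wy": -0.12, "wz": 0, "claw": 1},
  {"tx": 0, "ty": 0, "tz": 0, "wx": -0.014, "wy": -0.12, "wz": 0, "claw": 1},
  {"tx": 0, "ty": 0, "tz": 0, "wx": -0.014, "wy": -0.12, "wz": 0, "claw": 1},
  {"tx": 0, "ty": 0, "tz": 0, "wx": 0, "wy": 0, "wz": 0, "claw": 1},
])

```text
clock: 20.15
tcp_pos: [0.5496, 0.0767, 0.1778]
orientation: [0.283, 0.691, 0.616, 0.251]
wrist_force: [-0.7, 0.2, -1.5]
finger_gap: 0.0106
grip_force: 107.9
```

Call:
carry_out([
  {"tx": 0, "ty": 0, "tz": 0, "wx": 0, "wy": 0, "wz": 0, "claw": 1},
  {"tx": 0, "ty": 0, "tz": 0, "wx": 0, "wy": 0, "wz": 0, "claw": 1},
  {"tx": 0, "ty": 0, "tz": 0, "wx": 0, "wy": 0, "wz": 0, "claw": 1},
])

```text
clock: 20.52
tcp_pos: [0.5572, 0.0766, 0.1854]
orientation: [0.286, 0.69, 0.614, 0.255]
wrist_force: [-0.2, 0.2, -2.2]
finger_gap: 0.0101
grip_force: 107.9
```

```bash
python3 st.py; python3 - <<'E'
from fit import *
from workcell import env
from scipy.spatial.transform import Rotation as R
import pickle
q=env.get_state()["orientation"]; print("tool axes\n",np.round(R.from_quat(np.roll(q,-1)).as_matrix(),3))
S_,T_=grab("scene",4),grab("top",4); pickle.dump((S_,T_),open("c5.pkl","wb"))
c=lambda im,x,y,w,h:cv2.resize(np.clip(im,0,255).astype(np.uint8)[y:y+h,x:x+w],(400,300),interpolation=cv2.INTER_CUBIC)
cv2.imwrite("pics/m7.png",np.hstack([c(S_["image"],290,180,120,90),c(T_["image"],294,170,112,84)]))
E
```

```text
t 20.925 tcp [556.    76.57 184.28] sd [0.42 0.03 0.36] q [0.2859 0.6901 0.6143 0.2544] F [-0.27  0.27 -2.41] M [ 0.214  0.992 -0.001] gap 0.010330582284783417 grip 107.88283511996269 j [ 0.061 -0.15  -0.932  0.011 -0.125  1.697]
tool axes
 [[ 0.116  0.702  0.702]
 [ 0.993 -0.082 -0.082]
 [-0.     0.707 -0.707]]
```

View pics/m7.png

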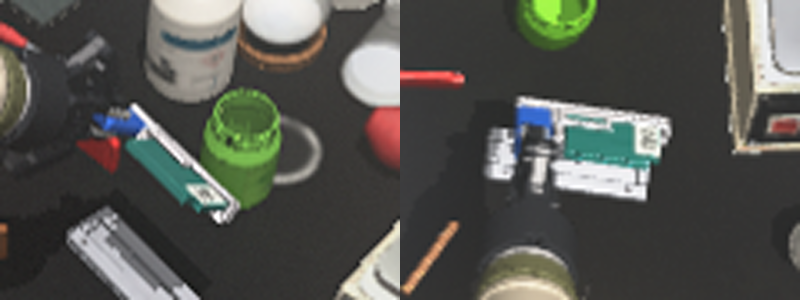

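Both views show the carrier held by its handle and tilted 45°. The plate is home and the white label faces up near the open end, at (205,195) in the scene view and (650,140) in the top view. The jars have not been touched. I'll let it settle, then hand in.

Call:
carry_out([
  {"tx": 0, "ty": 0, "tz": 0, "wx": 0, "wy": 0, "wz": 0, "claw": 1},
  {"tx": 0, "ty": 0, "tz": 0, "wx": 0, "wy": 0, "wz": 0, "claw": 1},
  {"tx": 0, "ty": 0, "tz": 0, "wx": 0, "wy": 0, "wz": 0, "claw": 1},
  {"tx": 0, "ty": 0, "tz": 0, "wx": 0, "wy": 0, "wz": 0, "claw": 1},
  {"tx": 0, "ty": 0, "tz": 0, "wx": 0, "wy": 0, "wz": 0, "claw": 1},
  {"tx": 0, "ty": 0, "tz": 0, "wx": 0, "wy": 0, "wz": 0, "claw": 1},
  {"tx": 0, "ty": 0, "tz": 0, "wx": 0, "wy": 0, "wz": 0, "claw": 1},
  {"tx": 0, "ty": 0, "tz": 0, "wx": 0, "wy": 0, "wz": 0, "claw": 1},
])

```text
clock: 22.32
tcp_pos: [0.5556, 0.0766, 0.1841]
orientation: [0.286, 0.69, 0.614, 0.254]
wrist_force: [0.4, 0.0, -1.8]
finger_gap: 0.0104
grip_force: 107.9
```

```bash
python3 st.py; python3 -c "
from workcell import env
print(env.hand_in())"
```

```text
t 22.725 tcp [555.62  76.64 184.03] sd [0.01 0.02 0.01] q [0.2859 0.6901 0.6143 0.2544] F [ 0.12 -0.27 -2.45] M [ 0.211  0.974 -0.019] gap 0.010440063897880297 grip 107.88252800703049 j [ 0.061 -0.15  -0.933  0.011 -0.125  1.697]
the job is handed in; nothing more can be done
None
```

I handed the job in at about 23 s: the yellow-flag plate is home in the carrier with its frosted end at the open end, and the carrier is held still by its handle about 15 cm up, tilted 45° with the label facing up; the judge returned no result.

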